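Lock the green module into the rotary tester

TASK

Turn the tester's carousel so that the slot with the green module squarely faces the brass contact ram. Then lift the lever's lockout collar by its yellow grip bar and, keeping it up, push the lever past the red gate teeth all the way home towards the carousel, and let the collar drop fully back down behind the teeth. Leave the screwdriver, the jar and the parts tray where they are.

Things in the scene. Friction and masses are not known exactly. Their poses are not given: they have to be found in the camera images.
- tester: Fixed bench tester on an aluminium base plate 170 x 420 x 12 mm; origin under the plate's centre, on the bench. Its y axis is the way the lever is pushed (from lever to carousel), z is up. At y = -130 mm stands the blue lever housing (70 x 110 mm, top 70 mm above the bench); at y = +120 mm the carousel turns on an upright axis.
- lever_pivot (a point): The lever's hinge point, inside the housing, 30 mm above the bench. The hinge axis is the tester's x axis.
- lever (a joint): Lever angle, rad: 0 leans 0.45 rad away from the carousel, 0.45 upright, 0.9 leans 0.45 towards it (end stop: fully home). Steel stem 12 mm thick, ending 100 mm from the pivot. Stays where left (friction about 1 N at the collar's grip bar). With the collar down it is stopped by the gate at about 0.33; beyond about 0.6 the collar can drop again.
- gate (a point): Midpoint between the tops of two red gate teeth, straight above the pivot and 84 mm from it. Each tooth is 8 mm wide and 10 mm long along the tester's y, at 18 mm either side of the stem on a steel arc (top 75 mm from the pivot).
- collar (a joint): Lift of the collar along the stem in m: 0 down, 0.012 the upper stop. It must be lifted by more than 0.007 to clear the teeth. Spring and weight pull it back (together about 2 N at the bottom, 3.5 N at the top), so it must be held up while the lever passes the teeth.
- collar_grip (a point): Middle of the collar's yellow grip bar (diameter 18 mm, 66 mm long along the tester's x), on the stem's line 125 mm from the pivot when down. Two thin uprights, 50 mm clear between them, carry it on a dark cross bar (66 x 10 x 10 mm, 78 to 88 mm from the pivot when down) that meets the gate teeth. Below the bar the window is open down to 100 mm from the pivot.
- ram_nose (a point): Centre of the front face of the ram's brass nose (16 x 16 mm, 52 mm above the bench). The ram slides along the tester's y in a dark guide block (top 64 mm above the bench), driven by the lever: 0.9 rad moves it 36 mm, about 20 mm into the slot facing it. It cannot enter unless a slot faces it to within about 5 mm.
- carousel (a joint): Carousel angle in rad, growing counter-clockwise seen from above, no end stops; 0 (or any full turn) when the green slot faces the ram. It turns with light friction (about 1.5 N at a post) and stays where it is left.
- carousel_axis (a point): On the carousel's axis, at the upper face of its grey disc (diameter 176 mm, face 42 mm above the bench). Three slots 120 degrees apart hold a green, a blue and a red module between cheeks (28 mm apart, tops 62 mm above the bench). Midway between slots stand three black posts to turn it by: diameter 14 mm, 60 mm from the axis, tops 105 mm above the bench.
- green_slot (a point): Middle of the mouth of the green module's slot, at the disc's upper face, 85 mm from the carousel's axis. It turns with the carousel. The posts stand at 60, 180 and 300 degrees from it about the axis.
- load_point (a point): Fixed point in front of the ram where the mouth of the slot to be tested must be: 85 mm from the carousel's axis towards the lever, 42 mm above the bench.
- screwdriver: Bystander: loose screwdriver lying along its x axis on the bench, origin under its middle. Leave it alone.
- flux_jar: Bystander: loose jar 52 mm in diameter, 70 mm high, origin under its centre. Leave it alone.
- parts_tray: Bystander: loose blue divided tray 70 x 100 x 22 mm, origin under its centre. Leave it alone.

How it is judged:
On the way, in this order (a step that is already met when the one before it is completed fails the run):
1. the green slot faces the ram, its mouth within 7 mm of the load point (horizontal distance between green_slot and load_point below 0.007 m), for 0.2 s.
2. the collar is lifted by more than 5 mm with the lever still before the gate (value of joint collar above 0.005 m and value of joint lever below 0.42 rad), for 0.05 s.
3. the lever is past the gate teeth (value of joint lever above 0.6 rad), for 0.05 s.
At the end, for the whole second after the job is handed in: The lever is home (above 0.84 of 0.9 rad) and at rest, the collar is back down (within 3 mm) behind the teeth, and the green slot's mouth is within 7 mm of the load point (value of joint lever above 0.84 rad and value of joint collar below 0.003 m and horizontal distance between green_slot and load_point below 0.007 m and velocity of joint lever between -0.05 and 0.05 rad/s); the robot touches nothing.
It fails at once if the lever is pushed past the gate while the green slot does not face the ram (more than 12 mm off) (value of joint lever above 0.6 rad and horizontal distance between green_slot and load_point above 0.012 m).
It fails at once if the screwdriver is moved by more than 30 mm (distance of screwdriver from where it was at the start of the episode above 0.03 m).
It fails at once if the jar is moved by more than 30 mm (distance of flux_jar from where it was at the start of the episode above 0.03 m).
It fails at once if the parts tray is moved by more than 30 mm (distance of parts_tray from where it was at the start of the episode above 0.03 m).
It also fails if it takes over 64 s, if anything falls off the work surface, if the arm or the gripper's body presses on something with over 40 N, if the wrist force passes 120 N, or if a joint passes its speed limit or range.

ROBOT

A 6-joint arm with a two-finger parallel gripper is mounted at the origin on the work surface. World frame = base frame: x ahead of the robot, y to its left, z up, the work surface at z = 0. Lengths are in m, angles in rad, forces in N, time in s.
With the tool pointing down it reaches from about 0.275 to 0.875 m from the base axis. Payload 12.5 kg.
Tool frame: the origin (TCP) lies where the fingers leave the gripper's body, on its centre line; the fingertips stand 73 mm ahead of it and the grasp point (between the pads) lies 54 mm ahead of it (env.tcp_to_grasp is the distance from the TCP to the grasp point, in m); z points along the fingers, y is the line along which they close (so a half turn about z gives the same grasp; the last joint's range is limited). The gripper opens to 85 mm and grips with 20 to 120 N. Pads are 22 mm wide; open, the fingers measure 114 mm over their backs; the gripper's body (76 mm by 85 mm) begins 54 mm behind the grasp point. The pads swing forward as they close: fully open they stand 13 mm farther back than shut.
Start: joints at [-1.359, 0.351, 1.652, -0, 1.139, -0.085], TCP at [0.161, -0.526, 0.304] pointing down, gripper open.
Joint ranges: [-2.75, 2.75], [-0.79, 2.1], [0.01, 2.65], [-1.57, 4.71], [0.07, 3.14], [-2.87, 2.87]. Speed limits (rad/s): [2.22, 2.22, 2.79, 3.14, 3.14, 3.14].

INTERFACE

Orientations are given as [roll, pitch, yaw] about the fixed x, y, z axes, in that order (R = Rz(yaw) Ry(pitch) Rx(roll)).
In Python, from plant import env gives the robot as it stands. The module is installed in compiled form; this text tells all that it offers.
- The arm moves only by the tool arm_command, never from a script. Its argument "series" is a list of rows, each a list of 5 numbers: the shift along the tool's x, y, z in units of 0.75 m (1.0 is 0.75 m), then the turn about the tool's z in units of 90 degrees (1.0 is 90 degrees), then the closure, from -1 (fully open) to 1 (shut). In form: [[dx, dy, dz, turn, jaw], ...]. A call has 1 to 8 rows; each row is the pose to reach, as a shift and turn from the pose commanded when the call began, along the tool's axes at that moment; what a row does not reach only later rows make up. A row lasts 1/8 s, in which the tool goes at most 62.5 mm and 10.7 degrees, less where a joint would pass 70% of its speed; a pose out of reach is approached as far as the arm can. A call with a number of a shift or a turn outside -1 to 1 is refused whole. A call with a gripper value outside its range is refused whole. The fingers move at their own pace and stop on an object; "squeeze" is the grip in N (left out, the last holds). Time passes only in rows, so rows that repeat a pose let the fingers close. It gives the time, the measured TCP pose, the force, the opening and the grip force at its end, in the units of the state.
- env.read_state(): the state, without advancing time (a new reading comes with each control period).
- env.snapshot(name): name is "scene" or "top" or "wrist"; returns a dict with "color" (400x640x3 uint8, red, green, blue), "camera_matrix" (3x3 intrinsics, pixels), "R" (3x3) and "t" (3): a world point X has camera coordinates R X + t. Camera axes: x right, y down, z forward; pixel columns grow to the right and rows downward; lengths in m; the calibration is good to about 2 mm. A picture is of the moment at which its call begins. There is no depth.
- env.finish_job(): hands the job in; it is judged then, once.
The state is a dict: "t": time; "q": joint angles; "qvel": joint speeds; "tau": joint torques, N m; "position": TCP position; "orientation": TCP orientation; "wrist_force": force on the tool from outside, world axes, zero at the start; "torque": the same for the moment, N m; "opening": finger opening in m; "grasp_force": force on a finger pad.
Only numpy, scipy, OpenCV 4.12 (cv2) and the standard library are available. Lean on these libraries where they do the work, as an engineer would, in place of code of your own. Each camera call takes 0.05 s, during which the arm holds its last target. There are 200 camera calls.

## Working session

There is one attempt and no reset: what is moved stays moved. The work goes in short steps, Python scripts to look and compute and a tool call to move; the robot and the scene stay as the last step left them, time stands still between calls to the robot, and variables do not carry over. Pictures are saved under pics/ and viewed, at most 10 in all, crops included, and the job is handed in when it is done.

Besides the shell and the picture viewer there is one more tool, called as a command line: name --pt "numbers of a row" for each row, then --argument value for the rest. arm_command: Moves the arm, as the interface text tells. Shifts and turns lie within -1 to 1; 1 stands for 0.75 m of shift or 90 degrees of turn. Its arguments: {"type":"object","properties":{"series":{"type":"array"},"squeeze":{"type":"number"}},"required":["series"]}

```bash
mkdir -p pics; cat > h.py <<'E'
import numpy as np, cv2, json
from plant import env
def snap(n,f):
    s=env.snapshot(n); cv2.imwrite(f'pics/{f}.png',s['color'][:,:,::-1])
    np.savez(f'pics/{f}.npz',K=s['camera_matrix'],R=s['R'],t=s['t'],c=s['color']); return s
def ray(f,u,v,z):
    s=np.load(f'pics/{f}.npz'); d=s['R'].T@np.linalg.solve(s['K'],[u,v,1]); c=-s['R'].T@s['t']
    return c+d*(z-c[2])/d[2]
def proj(f,X):
    s=np.load(f'pics/{f}.npz'); p=s['K']@(s['R']@np.array(X)+s['t']); return p[:2]/p[2]
E
python3 - <<'E'
from h import *
for n in ("top","scene"): s=snap(n,n+"1"); print(-s['R'].T@s['t'])
s=env.read_state(); print(s['t'],s['position'],s['orientation'])
E
```

```text
[0.48027776 0.00686144 0.82869403]
[ 1.05176871 -0.15973347  0.59025651]
0.1 [ 0.16082304 -0.52572046  0.30339337] [-3.14051871e+00 -9.75946938e-05  2.96767127e-01]
```

View pics/top1.png

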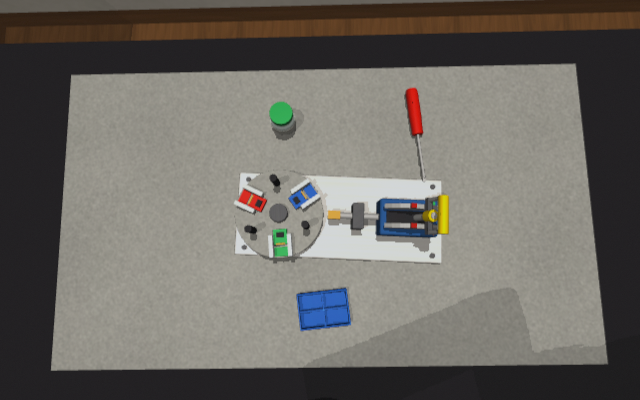

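View pics/scene1.png

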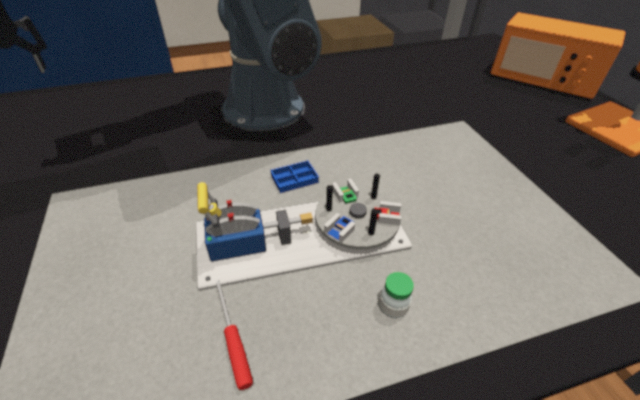

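The top view shows the tester with its carousel at about (280,213), lever bar at about (443,214), green slot at (281,242), and posts near (275,180), (306,225) and (250,230). I'll enlarge it.

```bash
python3 - <<'E'
from h import *
c=np.load('pics/top1.npz')['c'][160:270,225:460,::-1]
cv2.imwrite('pics/c1.png',cv2.resize(c,None,fx=3.4,fy=3.4,interpolation=cv2.INTER_CUBIC))
E
```

```text
(no output)
```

View pics/c1.png

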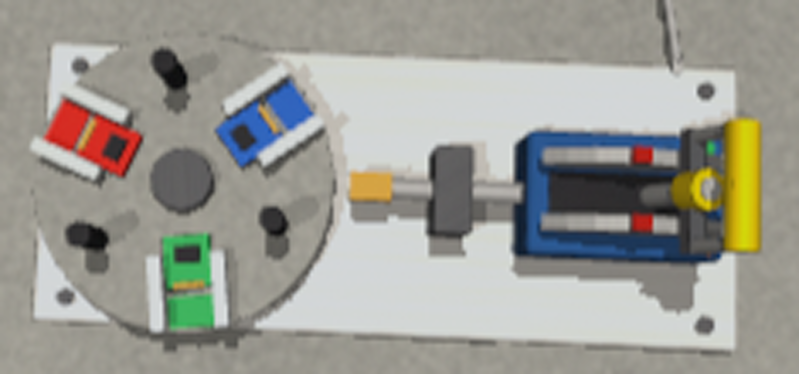

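```bash
cat >> h.py <<'E'
def cr(u,v,z,f='top1',o=(225,160),s=3.4): return ray(f,(u+.5)/s-.5+o[0],(v+.5)/s-.5+o[1],z)
E
python3 - <<'E'
from h import *
from scipy.optimize import least_squares
P=np.array([cr(*p,.012)[:2] for p in [(53,43),(735,70),(735,350),(35,318)]])
L=np.array([[85,210],[85,-210],[-85,-210],[-85,210]])/1000
T=lambda p,L:np.array([p[0]+np.cos(p[2])*L[:,0]-np.sin(p[2])*L[:,1],p[1]+np.sin(p[2])*L[:,0]+np.cos(p[2])*L[:,1]]).T
r=least_squares(lambda p:(T(p,L)-P).ravel(),[.48,0,0]);p=r.x
print('pose',p,'res mm',(r.fun.reshape(-1,2)*1e3).round(1))
A=T(p,np.array([[0,.12]]))[0];print('axis',A,'pivot',T(p,np.array([[0,-.13]])))
for h in (.042,.05,.06):print('cap',cr(183,180,h))
posts=[cr(*q,.105)[:2] for q in [(163,56),(75,236),(268,218)]]
for q in posts:
  d=q-A;print('post',q,np.hypot(*d),np.degrees(np.arctan2(d[1],d[0])))
print('mean',np.mean(posts,0))
g=cr(188,328,.042)[:2];d=g-A;print('green',np.hypot(*d),np.degrees(np.arctan2(d[1],d[0])))
print('load dir',np.degrees(p[2])-90)
print('nose',cr(350,186,.06)); 
a=.45
print('grip pred',T(p,np.array([[0,-.13-.125*np.sin(a)]])),.03+.125*np.cos(a),'meas',cr(741,185,.15), cr(741,122,.15),cr(741,250,.15))
E
```

```text
pose [ 0.5453674  -0.03010443 -0.05972354] res mm [[ 1.5  1.8]
 [ 1.1 -2.5]
 [-1.2 -1.9]
 [-1.4  2.6]]
axis [0.55252997 0.08968162] pivot [[ 0.53760796 -0.15987265]]
cap [0.5528158 0.0899966 0.042    ]
cap [0.55207816 0.08915118 0.05      ]
cap [0.55115609 0.08809442 0.06      ]
post [0.61460053 0.09390076] 0.062213796766281325 3.888600176049285
post [0.51808124 0.14110816] 0.06189833028124779 123.81665742321483
post [0.5258999  0.03808645] 0.05806222658701778 -117.29983820414357
mean [0.55286056 0.09103179]
green 0.08494535633490045 -178.52221629476884
load dir -93.42190667450743
nose [ 0.54606999 -0.00670939  0.06      ]
grip pred [[ 0.53436268 -0.2141464 ]] 0.14255588779408462 meas [ 0.53544424 -0.19985822  0.15      ] [ 0.56708721 -0.20169298  0.15      ] [ 0.50319644 -0.19798838  0.15      ]
```

```bash
cat >> h.py <<'E'
def rel(*tg,cmd=None):
    s=env.read_state(); p=s['position']; yaw=s['orientation'][2]
    if cmd is not None: p,yaw=np.array(cmd[:3]),cmd[3]
    x=np.array([np.cos(yaw),np.sin(yaw)]); y=np.array([np.sin(yaw),-np.cos(yaw)])
    for g in tg:
        d=np.array(g[:3])-p; print([round(float(a),4) for a in (d[:2]@x/.75,d[:2]@y/.75,-d[2]/.75,-(g[3]-yaw)/(np.pi/2))])
E
python3 - <<'E'
from h import *
rel([.6126,.0939,.22,.061])
E
```

```text
[0.8176, -0.6139, 0.1112, 0.1501]
```

arm_command --pt "0.8176 -0.6139 0.1 0.15 -1" --pt "0.8176 -0.6139 0.1 0.15 -1" --pt "0.8176 -0.6139 0.1 0.15 -1" --pt "0.8176 -0.6139 0.1 0.15 -1" --pt "0.8176 -0.6139 0.1 0.15 -1" --pt "0.8176 -0.6139 0.1 0.15 -1" --pt "0.8176 -0.6139 0.1 0.15 -1" --pt "0.8176 -0.6139 0.1 0.15 -1"

```text
t: 1.1
position: [0.4545, -0.1226, 0.2551]
orientation: [3.141, -0.0, 0.061]
wrist_force: [1.7, -0.6, -0.3]
opening: 0.0855
grasp_force: 0.0
```

```bash
python3 - <<'E'
from h import *
rel([.6126,.0939,.22,.061])
print(env.read_state()['q'])
E
```

```text
[0.2281, -0.2752, 0.0468, 0.0001]
[-3.62402438e-01  2.70311220e-01  1.90082640e+00 -8.16043177e-05
  9.70352796e-01  1.14723254e+00]
```

arm_command --pt "0.228 -0.275 0.04 0 -1" --pt "0.228 -0.275 0.04 0 -1" --pt "0.228 -0.275 0.04 0 -1" --pt "0.228 -0.275 0.04 0 -1" --pt "0.228 -0.275 0.04 0 -1" --pt "0.228 -0.275 0.04 0 -1" --pt "0.228 -0.275 0.04 0 -1" --pt "0.228 -0.275 0.04 0 -1"

```text
t: 2.1
position: [0.6113, 0.0906, 0.2257]
orientation: [3.141, -0.0, 0.06]
wrist_force: [-0.3, -0.2, 0.3]
opening: 0.0854
grasp_force: 0.0
```

```bash
python3 - <<'E'
from h import *
rel([.6126,.0939,.22,.061],[.6126,.0939,.143,.061])
s=snap('wrist','w1'); p=s['R']@[.6126,.0939,.105]+s['t']; p=s['camera_matrix']@p; print(p/p[2])
E
```

```text
[0.002, -0.0043, 0.0076, -0.0008]
[0.002, -0.0043, 0.1102, -0.0008]
[312.83252077 229.08937378   1.        ]
```

View pics/w1.png

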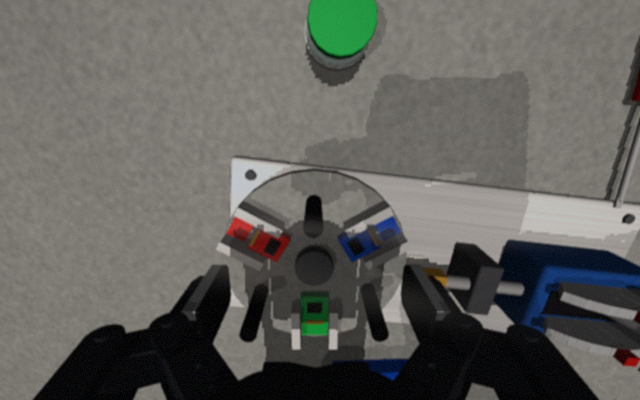

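The post top shows at about (314,228) in the wrist image, and I predicted (313,229), so I'll descend on it.

arm_command --pt "0.002 -0.004 0.05 0 -1" --pt "0.002 -0.004 0.1 0 -1" --pt "0.002 -0.004 0.11 0 -1" --pt "0.002 -0.004 0.11 0 -1" --pt "0.002 -0.004 0.11 0 1" --pt "0.002 -0.004 0.11 0 1" --pt "0.002 -0.004 0.11 0 1" --pt "0.002 -0.004 0.11 0 1" --squeeze 20

```text
t: 3.15
position: [0.6131, 0.0949, 0.1431]
orientation: [3.141, -0.001, 0.061]
wrist_force: [-1.3, -2.1, 4.1]
opening: 0.0134
grasp_force: 22.0
```

arm_command --pt "0 0 0 0 1" --pt "0 0 0 0 1" --pt "0 0 0 0 1" --pt "0 0 0 0 1"

```text
t: 3.65
position: [0.6131, 0.0949, 0.1432]
orientation: [3.142, -0.0, 0.061]
wrist_force: [-0.6, -0.7, 5.2]
opening: 0.0134
grasp_force: 21.5
```

```bash
python3 - <<'E'
from h import *
s=env.read_state();p=s['position'];print(p,s['orientation'])
C=np.array([.5527,.0902]); d=p[:2]-C; r=np.hypot(*d); a=np.arctan2(d[1],d[0]); print(r,np.degrees(a))
th=np.radians(83.5); y0=s['orientation'][2]
rel(*[[*(C+.06*np.array([np.cos(a+th*k/9),np.sin(a+th*k/9)])),p[2],y0+th*k/9] for k in range(1,10)])
E
```

```text
[0.61311942 0.09490777 0.14317059] [ 3.14155576e+00 -4.94320644e-04  6.11728052e-02]
0.06060255613480561 4.455376363204595
[-0.0021, -0.0129, -0.0, -0.1031]
[-0.0054, -0.0254, -0.0, -0.2062]
[-0.0107, -0.0372, -0.0, -0.3093]
[-0.0178, -0.048, -0.0, -0.4123]
[-0.0266, -0.0575, -0.0, -0.5154]
[-0.0368, -0.0655, -0.0, -0.6185]
[-0.0481, -0.0717, -0.0, -0.7216]
[-0.0603, -0.076, -0.0, -0.8247]
[-0.0731, -0.0783, -0.0, -0.9278]
```

arm_command --pt "-0.0021 -0.0129 0 -0.103 1" --pt "-0.0054 -0.0254 0 -0.206 1" --pt "-0.0107 -0.0372 0 -0.309 1" --pt "-0.0178 -0.048 0 -0.412 1" --pt "-0.0266 -0.0575 0 -0.515 1" --pt "-0.0368 -0.0655 0 -0.6185 1" --pt "-0.0481 -0.0717 0 -0.7216 1" --pt "-0.0603 -0.076 0 -0.8247 1"

```text
t: 4.65
position: [0.564, 0.1482, 0.1431]
orientation: [-3.142, 0.002, 1.362]
wrist_force: [-2.5, -13.4, 8.7]
opening: 0.013
grasp_force: 21.9
```

arm_command --pt "0 0 0 0 1" --pt "0 0 0 0 1"

```text
t: 4.9
position: [0.5641, 0.1482, 0.1431]
orientation: [-3.141, 0.002, 1.357]
wrist_force: [-3.9, -7.3, 8.5]
opening: 0.0132
grasp_force: 21.9
```

```bash
python3 - <<'E'
from h import *
s=env.read_state();p=s['position'];print(p,s['orientation'],s['opening'])
C=np.array([.5527,.0902]); d=p[:2]-C; r=np.hypot(*d); a=np.arctan2(d[1],d[0]); print(r,np.degrees(a))
b=np.radians(86.6); rel([*(C+r*np.array([np.cos(b),np.sin(b)])),p[2],s['orientation'][2]+b-a])
s=snap('top','top2')
c=s['color'][160:270,225:460,::-1]
cv2.imwrite('pics/c2.png',cv2.resize(c,None,fx=3.4,fy=3.4,interpolation=cv2.INTER_CUBIC))
E
```

```text
[0.56405475 0.1481907  0.14313424] [-3.14100092e+00  1.65188831e-03  1.35678495e+00] 0.013192314197408439
0.05909189513831705 78.92147668959514
[-0.0009, -0.0105, -0.0, -0.0853]
```

View pics/c2.png

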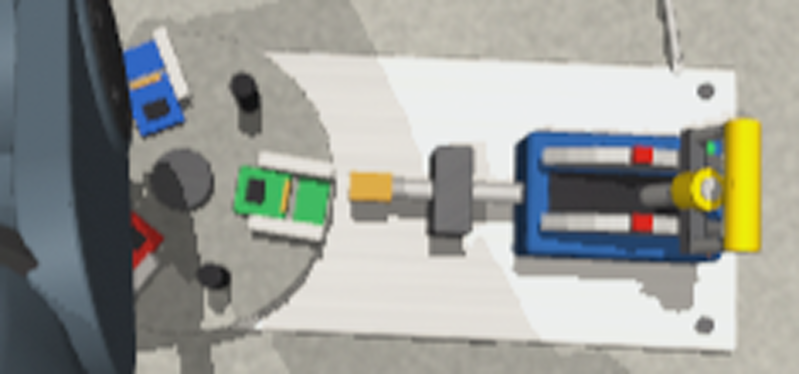

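Green sits at about (285,195) in the crop and needs roughly 8° more to line up with the nose at (370,186).

arm_command --pt "-0.0009 -0.0105 0 -0.085 1" --pt "-0.0009 -0.0105 0 -0.085 1" --pt "-0.0009 -0.0105 0 -0.085 1"

```text
t: 5.32
position: [0.5565, 0.1492, 0.1431]
orientation: [-3.142, 0.001, 1.49]
wrist_force: [-0.8, -9.1, 7.4]
opening: 0.0139
grasp_force: 21.8
```

```bash
python3 - <<'E'
from h import *
s=env.read_state();p=s['position'];print(p,s['orientation'],s['opening'])
C=np.array([.5527,.0902]); d=p[:2]-C; r=np.hypot(*d); a=np.arctan2(d[1],d[0]); print(r,np.degrees(a))
s=snap('top','top3')
c=s['color'][195:235,260:360,::-1]
cv2.imwrite('pics/c3.png',cv2.resize(c,None,fx=8,fy=8,interpolation=cv2.INTER_CUBIC))
# predicted nose & slot mouth pixels
f='top3';o=np.array([260,195]);pz=np.array([.54537,-.0301]);th=-.0597
W=lambda x,y,z:[pz[0]+np.cos(th)*x-np.sin(th)*y,pz[1]+np.sin(th)*x+np.cos(th)*y,z]
for q in [(0,.035,.042),(0,.035,.062),(.014,.035,.062),(-.014,.035,.062),(0,.06,.062),(0,.12,.05),(0,0.02,.06)]: print(q,((proj(f,W(*q))-o+.5)*8-.5).round(0))
E
```

```text
[0.55653    0.14916601 0.14309913] [-3.14154005e+00  1.42626832e-03  1.49032660e+00] 0.01388856199985035
0.059090265075746405 86.28370963821062
(0, 0.035, 0.042) [496. 160.]
(0, 0.035, 0.062) [496. 153.]
(0.014, 0.035, 0.062) [499.  95.]
(-0.014, 0.035, 0.062) [494. 211.]
(0, 0.06, 0.062) [392. 148.]
(0, 0.12, 0.05) [149. 142.]
(0, 0.02, 0.06) [558. 156.]
```

View pics/c3.png

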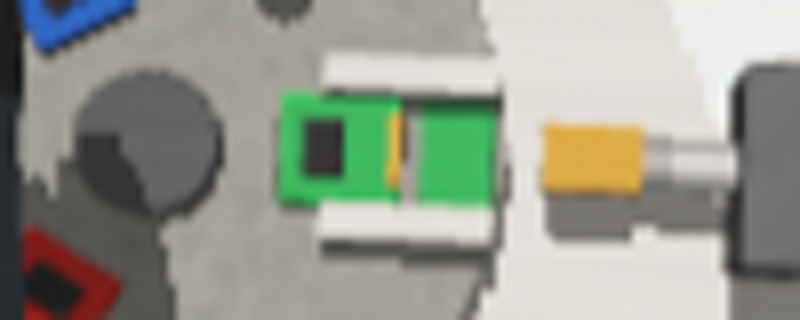

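The slot is centred on the ram line: its middle is near row 151 at the mouth and the nose at row 158, against predictions of 153 and 156. I'll release the post, rise and move to the lever.

arm_command --pt "0 0 0 0 -1" --pt "0 0 0 0 -1" --pt "0 0 0 0 -1" --pt "0 0 0 0 -1" --pt "0 0 -0.06 0 -1" --pt "0 0 -0.13 0 -1" --pt "0 0 -0.18 0 -1" --pt "0 0 -0.18 0 -1"

```text
t: 6.38
position: [0.5574, 0.1503, 0.2807]
orientation: [3.136, -0.001, 1.49]
wrist_force: [0.5, -0.3, -0.0]
opening: 0.0854
grasp_force: 0.0
```

```bash
python3 - <<'E'
from h import *
rel([.5354,-.2003,.275,-.0597])
s=snap('top','top4')
d=np.abs(s['color'][195:235,290:360].astype(int)-np.load('pics/top3.npz')['c'][195:235,290:360]); print(d.mean(),d.max())
E
```

```text
[-0.4683, 0.0084, 0.0076, 0.9867]
6.511904761904762 34
```

arm_command --pt "-0.4683 0.0084 0.0076 0.98 -1" --pt "-0.4683 0.0084 0.0076 0.98 -1" --pt "-0.4683 0.0084 0.0076 0.98 -1" --pt "-0.4683 0.0084 0.0076 0.98 -1" --pt "-0.4683 0.0084 0.0076 0.98 -1" --pt "-0.4683 0.0084 0.0076 0.98 -1" --pt "-0.4683 0.0084 0.0076 0.98 -1" --pt "-0.4683 0.0084 0.0076 0.98 -1"

```text
t: 7.42
position: [0.5339, -0.2009, 0.2702]
orientation: [-3.14, 0.003, -0.017]
wrist_force: [-0.7, 0.2, 0.6]
opening: 0.0852
grasp_force: 0.0
```

```bash
python3 - <<'E'
from h import *
s=env.read_state(); print(s['position'],s['orientation'])
rel([.5354,-.2003,.275,-.0597],[.5354,-.2003,.205,-.0597])
s=snap('scene','scene2')
c=s['color'][160:290,185:415,::-1]
cv2.imwrite('pics/c4.png',cv2.resize(c,None,fx=3.4,fy=3.4,interpolation=cv2.INTER_CUBIC))
E
```

```text
[ 0.53385225 -0.20088489  0.27023868] [-3.14033037e+00  2.59234754e-03 -1.71155849e-02]
[0.0021, -0.0008, -0.0063, 0.0271]
[0.0021, -0.0008, 0.087, 0.0271]
```

View pics/c4.png

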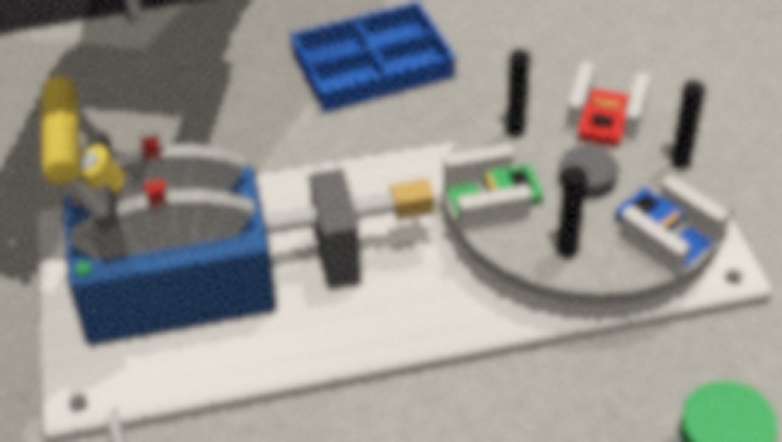

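```bash
python3 - <<'E'
from h import *
M=[]
def P(f):
    s=np.load(f'pics/{f}.npz'); return s['K']@np.c_[s['R'],s['t']]
def tri(a,b):
    a=(np.array(a)+.5)/3.4-.5+[225,160]; b=(np.array(b)+.5)/3.4-.5+[185,160]
    X=cv2.triangulatePoints(P('top1'),P('scene2'),a.reshape(2,1),b.reshape(2,1)).ravel(); X=X[:3]/X[3]
    return X, proj('top1',X)-a, proj('scene2',X)-b
print('bar',tri((742,185),(60,130))); print('stem tip',tri((706,189),(97,163)))
pv=np.array([.5376,-.1599])
for a in np.arange(0,.5,.1):
    b=a-.45; q=[pv[0],pv[1]+.125*np.sin(b),.03+.125*np.cos(b)]
    print(a,q,(proj('top1',q)-[225,160]+.5)*3.4-.5,(proj('scene2',q)-[185,160]+.5)*3.4-.5)
E
```

```text
bar (array([ 0.53576183, -0.20200062,  0.14553248]), array([0.16772698, 0.01859505]), array([0.18632305, 0.02298924]))
stem tip (array([ 0.53634767, -0.18973685,  0.11937264]), array([-0.68338798, -0.09077348]), array([-0.76848216, -0.0877049 ]))
0.0 [np.float64(0.5376), np.float64(-0.21427069176390376), np.float64(0.14255588779408462)] [765.02946003 181.50807301] [ 37.54855036 141.48311708]
0.1 [np.float64(0.5376), np.float64(-0.2027622259319314), np.float64(0.14742158910592235)] [745.02559286 181.04735015] [ 58.68528396 129.99258665]
0.2 [np.float64(0.5376), np.float64(-0.19082549490681536), np.float64(0.1511140527138306)] [723.19986117 180.80660463] [ 81.16872482 120.01618526]
0.30000000000000004 [np.float64(0.5376), np.float64(-0.17857976655919988), np.float64(0.15359638474200527)] [699.85864354 180.79293634] [104.681941   111.69408599]
0.4 [np.float64(0.5376), np.float64(-0.16614739615883478), np.float64(0.15484378254937078)] [675.34693755 181.00886652] [128.89064282 105.13593253]
```

Both views agree: the bar is at about (0.536, -0.2015, 0.147) and the lever at about 0.11 rad. Descending and gripping it.

arm_command --pt "0.002 0.0005 0 0.027 -1" --pt "0.002 0.0005 0.04 0.027 -1" --pt "0.002 0.0005 0.08 0.027 -1" --pt "0.002 0.0005 0.087 0.027 -1" --pt "0.002 0.0005 0.087 0.027 -1" --pt "0.002 0.0005 0.087 0.027 1" --pt "0.002 0.0005 0.087 0.027 1" --pt "0.002 0.0005 0.087 0.027 1" --squeeze 35

```text
t: 8.48
position: [0.5361, -0.201, 0.2073]
orientation: [3.141, -0.001, -0.052]
wrist_force: [0.1, -0.3, 0.2]
opening: 0.0324
grasp_force: 0.0
```

arm_command --pt "0 0 0 0 1" --pt "0 0 0 0 1" --pt "0 0 0 0 1" --pt "0 0 0 0 1"

```text
t: 8.98
position: [0.5361, -0.2011, 0.2072]
orientation: [3.141, -0.001, -0.052]
wrist_force: [-1.7, -1.6, 5.5]
opening: 0.0167
grasp_force: 34.3
```

```bash
cat > lev.py <<'E'
from h import *
s=env.read_state();p=s['position'];yaw=s['orientation'][2];print(p,yaw,s['opening'],s['wrist_force'])
pv=np.array([.5376,-.1599]); u=np.array([np.sin(.0597),np.cos(.0597)])
yo=(p[:2]-pv)@u
E
python3 - <<'E'
from lev import *
b0=np.arcsin(yo/.125); print('lever',b0+.45, 'bar z',.03+.125*np.cos(b0))
off=p[2]-(.03+.125*np.cos(b0)); print('off',off)
B=lambda b,r:[*(p[:2]+u*(r*np.sin(b)-yo)),.03+r*np.cos(b)+off,yaw]
rel(B(b0,.13),B(b0,.135))
E
```

```text
[ 0.53611474 -0.20105213  0.20717241] -0.05233564660911849 0.016691518907290547 [-1.73432323 -1.60897288  5.50025383]
lever 0.11439602212894329 bar z 0.14802644601075726
off 0.059145961898543736
[-0.0, 0.0022, -0.0063, -0.0]
[-0.0, 0.0044, -0.0126, -0.0]
```

arm_command --pt "0 0.0011 -0.003 0 1" --pt "0 0.0022 -0.0063 0 1" --pt "0 0.0033 -0.0095 0 1" --pt "0 0.0044 -0.0126 0 1" --pt "0 0.0044 -0.0126 0 1" --pt "0 0.0044 -0.0126 0 1"

```text
t: 9.72
position: [0.5358, -0.2041, 0.2162]
orientation: [-3.141, 0.0, -0.052]
wrist_force: [2.4, -0.1, -3.3]
opening: 0.0167
grasp_force: 34.2
```

```bash
python3 - <<'E'
from lev import *
off=.0591; print('r',np.hypot(yo,p[2]-off-.03))
b0=np.arctan2(yo,p[2]-off-.03); print('lever',b0+.45)
B=lambda b,r:[*(p[:2]+u*(r*np.sin(b)-yo)),.03+r*np.cos(b)+off,yaw]
rel(*[B(b,.1348) for b in np.linspace(b0,.46,17)[1:]])
s=snap('scene','scene3')
c=s['color'][140:260,170:350,::-1]
cv2.imwrite('pics/c5.png',cv2.resize(c,None,fx=4,fy=4,interpolation=cv2.INTER_CUBIC))
E
```

```text
[ 0.53578909 -0.20411309  0.21623156] -0.05230416128163595 0.01674558407929689 [ 2.41844777 -0.07106769 -3.2865032 ]
r 0.13460988630845236
lever 0.11510386827203872
[0.0001, -0.0084, -0.003, -0.0]
[0.0001, -0.017, -0.0053, -0.0]
[0.0002, -0.0258, -0.0071, -0.0]
[0.0003, -0.0346, -0.0086, -0.0]
[0.0003, -0.0435, -0.0096, -0.0]
[0.0004, -0.0524, -0.0101, -0.0]
[0.0005, -0.0613, -0.0102, -0.0]
[0.0005, -0.0702, -0.0099, -0.0]
[0.0006, -0.0791, -0.0091, -0.0]
[0.0007, -0.088, -0.0079, -0.0]
[0.0007, -0.0967, -0.0062, -0.0]
[0.0008, -0.1054, -0.0041, -0.0]
[0.0008, -0.114, -0.0016, -0.0]
[0.0009, -0.1224, 0.0013, -0.0]
[0.001, -0.1307, 0.0047, -0.0]
[0.001, -0.1388, 0.0085, -0.0]
```

View pics/c5.png

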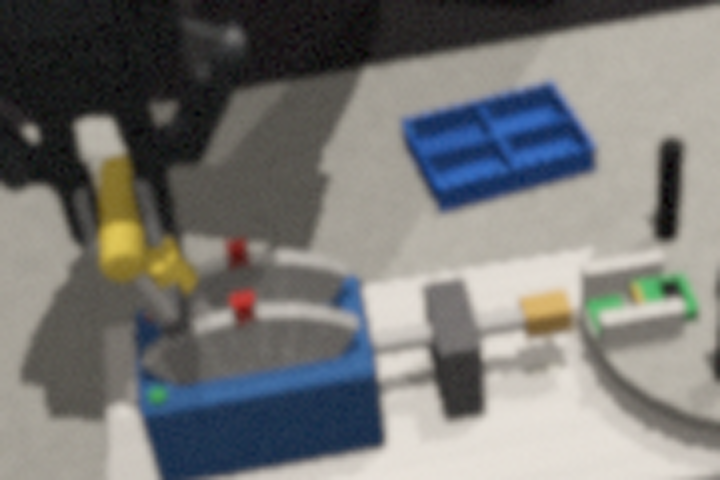

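The bar sits between the pads at about (120,215) with the collar raised, and the green slot at (640,295) still faces the ram. Pushing the lever along its arc.

arm_command --pt "0.0001 -0.0084 -0.003 0 1" --pt "0.0001 -0.017 -0.0053 0 1" --pt "0.0002 -0.0258 -0.0071 0 1" --pt "0.0003 -0.0346 -0.0086 0 1" --pt "0.0003 -0.0435 -0.0096 0 1" --pt "0.0004 -0.0524 -0.0101 0 1" --pt "0.0005 -0.0613 -0.0102 0 1" --pt "0.0005 -0.0702 -0.0099 0 1"

```text
t: 10.78
position: [0.539, -0.1512, 0.2238]
orientation: [3.142, -0.0, -0.052]
wrist_force: [1.7, -3.6, -1.9]
opening: 0.0168
grasp_force: 34.2
```

```bash
python3 - <<'E'
from lev import *
off=.0591; print('r',np.hypot(yo,p[2]-off-.03))
b0=np.arctan2(yo,p[2]-off-.03); print('lever',b0+.45)
B=lambda b,r:[*(p[:2]+u*(r*np.sin(b)-yo)),.03+r*np.cos(b)+off,yaw]
rel(*[B(b,.1348) for b in np.linspace(b0,.46,9)[1:]])
E
```

```text
[ 0.5389574  -0.15122204  0.2237601 ] -0.05225260711668889 0.016789004399464992 [ 1.68030157 -3.63063649 -1.85513943]
r 0.13494365657426793
lever 0.5148390697407476
[0.0001, -0.0088, 0.001, -0.0]
[0.0001, -0.0176, 0.0022, -0.0]
[0.0002, -0.0263, 0.0039, -0.0]
[0.0003, -0.035, 0.006, -0.0]
[0.0003, -0.0435, 0.0085, -0.0]
[0.0004, -0.0519, 0.0114, -0.0]
[0.0004, -0.0601, 0.0148, -0.0]
[0.0005, -0.0681, 0.0185, -0.0]
```

arm_command --pt "0.0001 -0.0088 0.001 0 1" --pt "0.0001 -0.0176 0.0022 0 1" --pt "0.0002 -0.0263 0.0039 0 1" --pt "0.0003 -0.035 0.006 0 1" --pt "0.0003 -0.0435 0.0085 0 1" --pt "0.0004 -0.0519 0.0114 0 1" --pt "0.0004 -0.0601 0.0148 0 1" --pt "0.0005 -0.0681 0.0185 0 1"

```text
t: 11.78
position: [0.5423, -0.1025, 0.2107]
orientation: [3.136, -0.002, -0.051]
wrist_force: [-10.6, -40.8, 17.4]
opening: 0.0165
grasp_force: 37.1
```

```bash
cat > chk.py <<'E'
from lev import *
off=.0591; print('r',np.hypot(yo,p[2]-off-.03))
b0=np.arctan2(yo,p[2]-off-.03); print('lever',b0+.45)
B=lambda b,r:[*(p[:2]+u*(r*np.sin(b)-yo)),.03+r*np.cos(b)+off,yaw]
rel(B(b0+.02,.1348),B(b0+.04,.1348),B(b0,.125))
E
python3 chk.py
```

```text
[ 0.54232292 -0.10253458  0.21074245] -0.05073598864677109 0.016515633479940398 [-10.60131928 -40.76561844  17.40591889]
r 0.13456713771924544
lever 0.8918698562373372
[0.0, -0.0034, 0.0013, -0.0]
[0.0001, -0.0066, 0.0029, -0.0]
[-0.0, 0.0055, 0.0115, -0.0]
```

At the end stop (about 0.89 rad). I'll ease the push, lower the collar along the stem, then open.

arm_command --pt "0 0.001 0 0 1" --pt "0 0.003 0.004 0 1" --pt "0 0.0045 0.008 0 1" --pt "0 0.006 0.011 0 1" --pt "0 0.006 0.011 0 1"

```text
t: 12.4
position: [0.5431, -0.1059, 0.2058]
orientation: [3.14, -0.005, -0.053]
wrist_force: [-11.8, -6.2, 40.4]
opening: 0.0166
grasp_force: 39.5
```

```bash
python3 chk.py
```

```text
[ 0.54310419 -0.10590557  0.20582607] -0.052541082084793134 0.016598503183692295 [-11.82528995  -6.1555502   40.41062721]
r 0.12870705175602407
lever 0.8848985325074498
[0.0, -0.0067, -0.0058, -0.0]
[0.0001, -0.0099, -0.0042, -0.0]
[-0.0, 0.0021, 0.0045, -0.0]
```

arm_command --pt "0 0 -0.003 0 1" --pt "0 0 -0.003 0 -1" --pt "0 0 -0.003 0 -1" --pt "0 0 -0.003 0 -1" --pt "0 0 -0.003 0 -1" --pt "0 0 -0.003 0 -1"

```text
t: 13.15
position: [0.5417, -0.1051, 0.2037]
orientation: [-3.141, 0.0, -0.052]
wrist_force: [0.2, -0.2, 0.0]
opening: 0.0853
grasp_force: 0.0
```

```bash
python3 - <<'E'
from h import *
s=env.read_state();print(s['wrist_force'],s['position'])
s=snap('scene','scene4')
c=s['color'][140:260,170:370,::-1]
cv2.imwrite('pics/c6.png',cv2.resize(c,None,fx=4,fy=4,interpolation=cv2.INTER_CUBIC))
E
```

```text
[ 0.18058192 -0.15999383  0.03344546] [ 0.5417125  -0.10506284  0.20370582]
```

View pics/c6.png

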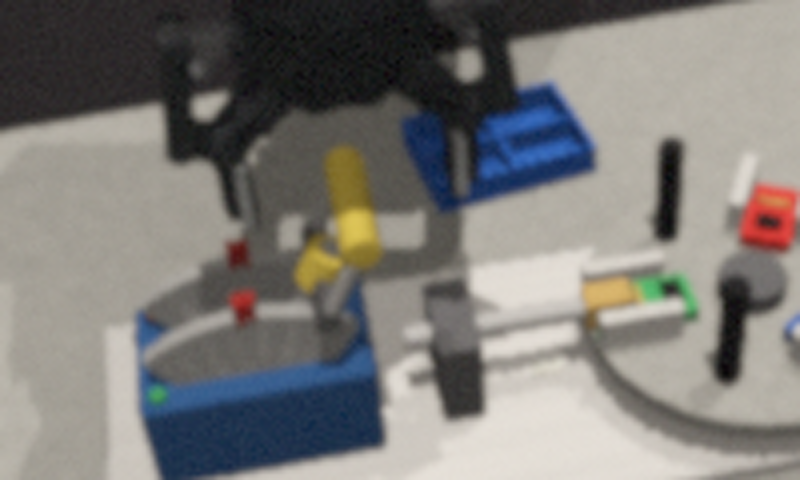

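The ram nose (610,295) is inside the green slot and the bar at about (350,205) is free. I'll retreat and then check the bar's position numerically.

arm_command --pt "0 0 -0.04 0 -1" --pt "0 0 -0.1 0 -1" --pt "0 0 -0.16 0 -1" --pt "-0.07 0.08 -0.2 0 -1" --pt "-0.15 0.16 -0.2 0 -1" --pt "-0.2 0.2 -0.2 0 -1" --pt "-0.2 0.2 -0.2 0 -1" --pt "-0.2 0.2 -0.2 0 -1"

```text
t: 14.2
position: [0.383, -0.2481, 0.3542]
orientation: [3.141, -0.0, -0.055]
wrist_force: [0.7, 1.0, 0.3]
opening: 0.0854
grasp_force: 0.0
```

```bash
python3 - <<'E'
from h import *
st=env.read_state();print(st['position'],st['wrist_force'])
pv=np.array([.5376,-.1599]);n=np.array([np.cos(.0597),-np.sin(.0597)]);u=np.array([np.sin(.0597),np.cos(.0597)])
for f in ('scene','top'):
    s=snap(f,f+'5'); h=cv2.cvtColor(s['color'],cv2.COLOR_RGB2HSV)
    m=cv2.inRange(h,(22,120,60),(32,255,255)); k,_,S,c=cv2.connectedComponentsWithStats(m)
    for j in range(1,k):
        if S[j,4]>15: print(f,'blob',S[j],c[j].round(1))
    for L in (.83,.87,.9):
        for r in (.125,.13,.135):
            b=L-.45; q=pv+u*r*np.sin(b); print(f,L,r,[proj(f+'5',[*(q+n*e),.03+r*np.cos(b)]).round(1).tolist() for e in(-.033,0,.033)])
c=np.hstack([cv2.resize(np.load(f'pics/{f}5.npz')['c'][y:y+65,x:x+65,::-1],None,fx=6,fy=6,interpolation=cv2.INTER_CUBIC) for f,x,y in(('scene',225,165),('top',350,185))])
cv2.imwrite('pics/c7.png',c)
E
```

```text
[ 0.38296874 -0.24806805  0.35415518] [0.69285045 1.0202125  0.30434961]
scene blob [244 177  21  36 327] [255.4 195. ]
scene 0.83 0.125 [[251.1, 178.0], [253.3, 189.5], [255.7, 201.9]]
scene 0.83 0.13 [[251.9, 175.9], [254.1, 187.4], [256.5, 199.8]]
scene 0.83 0.135 [[252.6, 173.7], [254.9, 185.2], [257.3, 197.6]]
scene 0.87 0.125 [[253.8, 178.4], [256.0, 189.9], [258.5, 202.3]]
scene 0.87 0.13 [[254.6, 176.3], [256.9, 187.8], [259.4, 200.2]]
scene 0.87 0.135 [[255.5, 174.2], [257.8, 185.7], [260.4, 198.0]]
scene 0.9 0.125 [[255.7, 178.8], [258.0, 190.3], [260.6, 202.7]]
scene 0.9 0.13 [[256.6, 176.7], [259.0, 188.2], [261.6, 200.6]]
scene 0.9 0.135 [[257.6, 174.7], [260.0, 186.1], [262.6, 198.4]]
top blob [381 193  19  39 462] [387.3 212.6]
top 0.83 0.125 [[390.7, 231.6], [391.0, 212.3], [391.4, 193.2]]
top 0.83 0.13 [[390.1, 231.5], [390.4, 212.0], [390.8, 192.7]]
top 0.83 0.135 [[389.4, 231.3], [389.8, 211.7], [390.2, 192.3]]
top 0.87 0.125 [[387.8, 231.6], [388.1, 212.3], [388.5, 193.2]]
top 0.87 0.13 [[387.0, 231.4], [387.4, 212.0], [387.8, 192.8]]
top 0.87 0.135 [[386.2, 231.2], [386.6, 211.7], [387.0, 192.4]]
top 0.9 0.125 [[385.6, 231.5], [386.0, 212.3], [386.4, 193.2]]
top 0.9 0.13 [[384.8, 231.3], [385.2, 212.0], [385.6, 192.8]]
top 0.9 0.135 [[383.9, 231.2], [384.3, 211.7], [384.7, 192.4]]
```

View pics/c7.png

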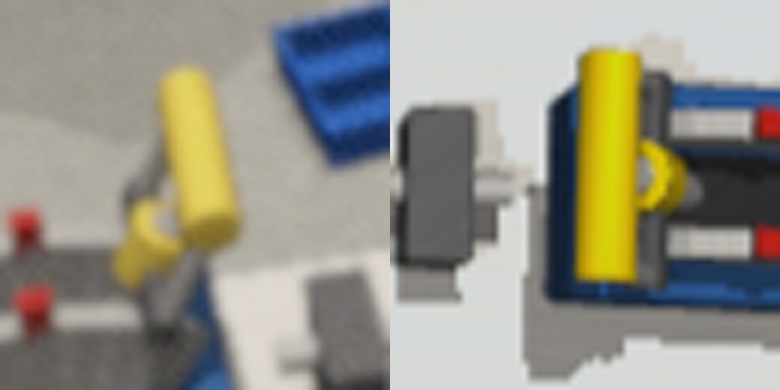

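The bar is at (258.3,191.3) in the scene view and (386.3,212.5) in the top view. Both match the lever at about 0.895 rad with the collar down, and the gripper is clear.

```bash
python3 -c "
from plant import env; print(env.finish_job())"
```

```text
the job is handed in; nothing more can be done
None
```

I've handed the job in: by the last camera check, the green slot faces the ram with the nose in it, the lever is home at about 0.895 rad, the collar is down behind the teeth, and nothing touched the screwdriver, jar or tray. The hand-in returned no verdict.

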